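# Run a fingertip along the row of gem boxes to fold their lids shut

### The arm

A 6-joint arm with a two-finger parallel gripper is mounted at the origin on the work surface. World frame = base frame: x ahead of the robot, y to its left, z up, the work surface at z = 0. Lengths are in m, angles in degrees, forces in N, time in s.
With the tool pointing down it reaches from about 0.35 to 0.875 m from the base axis. Payload 4.2 kg.
Tool frame: the origin (TCP) lies at the very end of the fingers, on their centre line; the grasp point (between the pads) lies 19 mm behind it (r.grip_point_offset is the distance from the TCP to the grasp point, in m); z points along the fingers, y is the line along which they close (so a half turn about z gives the same grasp; the last joint's range is limited). The gripper opens to 87 mm and grips with 3 to 60 N. Pads are 19 mm wide; open, the fingers measure 117 mm over their backs; the gripper's body (75 mm by 190 mm) begins 51 mm behind the grasp point.
Start: joints at [-58.637, 22.042, 0.453, 0, -68.411, -14.817], TCP at [0.178, -0.599, 0.223] pointing down, gripper open.
Joint ranges: [-179.83, 179.83], [-69.29, 118.12], [-61.27, 80.66], [-181.25, 117.63], [-171.15, -9.14], [-177.46, 177.46]. Speed limits (degrees/s): [159.86, 159.86, 180, 180, 180, 180].

### API

Orientations are given as a 3x3 rotation matrix whose columns are the frame's x, y, z axes.
In Python, from station import r, cams gives the robot as it stands. The module is installed in compiled form; this text tells all that it offers.
- The arm moves only by the shell command python3 -m handwheel 'ROWS'. ROWS is JSON, a list that holds one entry, the list of rows, each a list of 7 numbers: the turn, a rotation vector about the tool's x, y, z in units of 6 degrees (1.0 is 6 degrees), then the shift along the tool's x, y, z in m, then the finger opening in m, from 0 to 0.087. In form: [[[ax, ay, az, x, y, z, jaw], ...]]. A call has 1 to 12 rows; each row shifts and turns the commanded pose from where the row before left it, along the tool's axes as they then stand; what a row does not reach is not made up. A row lasts 1/10 s, in which the tool goes at most 50 mm and 8.59 degrees, less where a joint would pass 70% of its speed; a pose out of reach is approached as far as the arm can. A call with a gripper value outside its range is refused whole. The fingers move at their own pace and stop on an object; the grip force is fixed at half the most. Time passes only in rows, so rows that do not move let the fingers close. It gives the time, the measured TCP pose, the force, the opening and the grip force at its end, in the units of the state.
- r.sense(): the state, without advancing time (a new reading comes with each control period).
- cams.capture(name): name is "side" or "top"; returns the picture (480x640x3 uint8, red, green, blue); there is no depth.
- cams.get_calibration(name): a dict with "camera_matrix" (3x3 intrinsics, pixels), "rvec" (rotation vector, rad) and "tvec" (3), from world to camera coordinates, as OpenCV has them. Camera axes: x right, y down, z forward; pixel columns grow to the right and rows downward; lengths in m; the calibration is good to about 2 mm. A picture is of the moment at which its call begins. get_calibration takes no time and is no camera call.
- r.finish_job(): hands the job in; it is judged then, once.
The state is a dict: "time_s": time; "joints": joint angles; "joint_velocities": joint speeds; "effort": joint torques, N m; "tcp_pos": TCP position; "ee_rot": TCP orientation; "wrist_force": force on the tool from outside, world axes, zero at the start; "moment": the same for the moment, N m; "gripper_width": opening from 0.0 (shut) to 1.0 (fully open); "gripper_force": force on a finger pad.
Only numpy, scipy, OpenCV 4.12 (cv2) and the standard library are available. Lean on these libraries where they do the work, as an engineer would, in place of code of your own. Each camera call takes 0.05 s, during which the arm holds its last target. There are 200 camera calls.

### The job

The four flip-lid gem boxes in the carrier stand open. Run your fingertips along the row from the robot's left end to its right, the way the lids close, and fold each lid fully shut in turn. Go gently, take hold of nothing, keep the carrier where it lies on the bench and leave everything else alone.

Things in the scene. Friction and masses are not known exactly. Their poses are not given: they have to be found in the camera images.
- carrier: Loose aluminium tray, 244 (own y) x 78 mm, about 1 kg, flat on the bench, with four black flip-lid boxes fixed end to end in a row. Origin: centre of its underside, z = 0. +y runs along the row to the robot's left (turned up to 0.5 rad): box 1 leftmost, 4 rightmost, centres at y = +84, +28, -28, -84 mm, 60 mm wide in x. Box rims 32 mm, a shut lid's flat top 36 mm above the bench.
- lid1 (a joint): Lid of box 1: black frame with clear window, 52 mm long, 60 wide, 4 thick, hinged at its left (+y) side on an axis along carrier x at y = +110, z = 33 mm (6 mm barrel). 0 rad = shut, level, running from hinge to -y; pi/2 = upright; 2.1 = stop, leaning back to +y. Starts at 1.2 to 2.0. Stiff hinge: stays where left, never falls or springs; moves with under 1 N, pushed 10 mm or more from the hinge.
- lid2 (a joint): Lid of box 2: black frame with clear window, 52 mm long, 60 wide, 4 thick, hinged at its left (+y) side on an axis along carrier x at y = +54, z = 33 mm (6 mm barrel). 0 rad = shut, level, running from hinge to -y; pi/2 = upright; 2.1 = stop, leaning back to +y. Starts at 1.2 to 2.0. Stiff hinge: stays where left, never falls or springs; moves with under 1 N, pushed 10 mm or more from the hinge.
- lid3 (a joint): Lid of box 3: black frame with clear window, 52 mm long, 60 wide, 4 thick, hinged at its left (+y) side on an axis along carrier x at y = -2, z = 33 mm (6 mm barrel). 0 rad = shut, level, running from hinge to -y; pi/2 = upright; 2.1 = stop, leaning back to +y. Starts at 1.2 to 2.0. Stiff hinge: stays where left, never falls or springs; moves with under 1 N, pushed 10 mm or more from the hinge.
- lid4 (a joint): Lid of box 4: black frame with clear window, 52 mm long, 60 wide, 4 thick, hinged at its left (+y) side on an axis along carrier x at y = -58, z = 33 mm (6 mm barrel). 0 rad = shut, level, running from hinge to -y; pi/2 = upright; 2.1 = stop, leaning back to +y. Starts at 1.2 to 2.0. Stiff hinge: stays where left, never falls or springs; moves with under 1 N, pushed 10 mm or more from the hinge.
- lid1_edge (a point): Middle of the free edge of lid 1, on its outer face (the face that is on top when shut), 52 mm from its hinge.
- lid2_edge (a point): Middle of the free edge of lid 2, on its outer face (the face that is on top when shut), 52 mm from its hinge.
- lid3_edge (a point): Middle of the free edge of lid 3, on its outer face (the face that is on top when shut), 52 mm from its hinge.
- lid4_edge (a point): Middle of the free edge of lid 4, on its outer face (the face that is on top when shut), 52 mm from its hinge.
- jar_a: Bystander: round clear gem jar, 36 mm across, 20 mm high, loose beside the carrier on the robot's side. Origin: centre of its underside.
- jar_b: Bystander: the same kind of jar, beside the carrier on the far side. Origin: centre of its underside.
- spare_box: Bystander: a single shut flip-lid box, 60 x 54 x 30 mm, loose beyond the carrier; not part of the row. Origin: centre of its underside.
- tweezers: Bystander: steel tweezers lying flat, 128 x 12 x 8 mm, long in their x, between carrier and robot. Origin: centre of the underside.
- loupe: Bystander: folded steel loupe lying flat, about 53 x 26 x 14 mm, near the carrier's right end. Origin: under the lens, 12 mm from one end; the rest runs along its +x.
- caliper: Bystander: digital caliper lying flat, 235 mm long in its x, 60 mm over the jaws, 12 mm high, far to the right. Origin: centre of the beam, at bench height.
- dish: Bystander: white porcelain dish, 84 mm across, 26 mm high, to the left. Origin: centre of its underside.

How it is judged (in metres and radians):
On the way, in this order (a step that is already met when the one before it is completed fails the run):
1. lid 1 (leftmost) folded shut (value of joint lid1 below 0.08 rad), for 0.05 s.
2. lid 2 folded shut (value of joint lid2 below 0.08 rad), for 0.05 s.
3. lid 3 folded shut (value of joint lid3 below 0.08 rad), for 0.05 s.
4. lid 4 folded shut (value of joint lid4 below 0.08 rad), for 0.05 s.
At the end, for the whole second after the job is handed in: All four lids are shut to within 0.08 rad (free edge within 4 mm of level), shut in turn from the left box to the right; the carrier lies flat and at rest within 30 mm of where it was, and every bystander within 20 mm (value of joint each of lid1, lid2, lid3, lid4 below 0.08 rad and distance of carrier from where it was at the start of the episode below 0.03 m and height (world z) of carrier below 0.006 m and linear speed of carrier below 0.02 m/s and distance of each of jar_a, jar_b, spare_box, tweezers, loupe, caliper, dish from where it was at the start of the episode below 0.02 m); the robot touches nothing.
It fails at once if the fingers press on the carrier, boxes or lids with more than 35 N (contact force between the fingers and carrier above 35 N).
It fails at once if the carrier is lifted (12 mm) or tipped (height (world z) of carrier above 0.012 m or angle between carrier's own z axis and vertical above 0.15 rad).
It fails at once if the carrier is shoved more than 30 mm (distance of carrier from where it was at the start of the episode above 0.03 m).
It fails at once if a bystander is moved more than 20 mm or lifted (distance of any of jar_a, jar_b, spare_box, tweezers, loupe, caliper, dish from where it was at the start of the episode above 0.02 m).
It also fails if it takes over 45 s, if anything falls off the work surface, if the arm or the gripper's body presses on something with over 40 N, if the wrist force passes 120 N, or if a joint passes its speed limit or range.

## Working session

There is one attempt and no reset: what is moved stays moved. The work goes in short steps, Python scripts to look and compute and a shell command to move; the robot and the scene stay as the last step left them, time stands still between calls to the robot, and variables do not carry over. Pictures are saved under pics/ and viewed, at most 10 in all, crops included, and the job is handed in when it is done.

```bash
mkdir -p pics; python3 - <<'E'
from station import r,cams
import cv2,numpy as np
for n in("top","side"):
    im=cams.capture(n); cv2.imwrite(f"pics/{n}0.png",im[:,:,::-1])
    c=cams.get_calibration(n); R=cv2.Rodrigues(np.array(c["rvec"],float))[0]
    print(n,np.array(c["camera_matrix"]).round(1).tolist(),(-R.T@np.array(c["tvec"]).ravel()).round(3),R.round(2).tolist())
s=r.sense();print(s["time_s"],s["tcp_pos"],np.round(s["ee_rot"],3).tolist(),s["gripper_width"])
E
```

```text
top [[505.1, 0.0, 326.0], [0.0, 505.1, 237.3], [0.0, 0.0, 1.0]] [ 0.444 -0.021  1.284] [[-0.0, -1.0, 0.0], [-1.0, 0.0, -0.08], [0.08, -0.0, -1.0]]
side [[612.8, 0.0, 319.7], [0.0, 612.8, 236.3], [0.0, 0.0, 1.0]] [ 1.255 -1.372  1.195] [[0.9, 0.44, -0.02], [0.24, -0.54, -0.81], [-0.36, 0.72, -0.59]]
0.1 [ 0.17784472 -0.59858379  0.22157326] [[-0.959, -0.285, -0.001], [-0.285, 0.959, 0.002], [0.0, 0.002, -1.0]] 0.9982392731408641
```

View pics/top0.png

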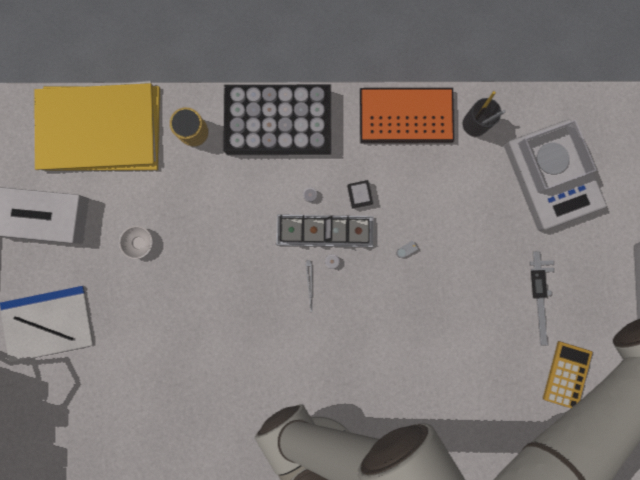

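View pics/side0.png

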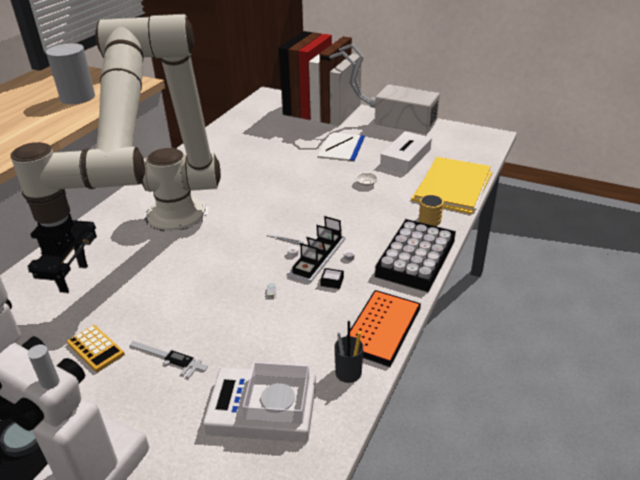

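The top view shows the carrier at about columns 278–376, rows 213–248. The jars are near (311,196) and (334,262), the spare box is at (360,194) and the loupe at (407,250). In the side view the lids stand up around (300–340, 220–275). I'll enlarge both.

```bash
python3 - <<'E'
import cv2,numpy as np
t=cv2.imread("pics/top0.png")[175:275,260:420]; s=cv2.imread("pics/side0.png")[205:290,255:375]
t=cv2.resize(t,(800,500),interpolation=cv2.INTER_CUBIC); s=cv2.resize(s,(840*10//12,595*10//12),interpolation=cv2.INTER_CUBIC)
cv2.imwrite("pics/topc.png",t);cv2.imwrite("pics/sidec.png",cv2.resize(cv2.imread("pics/side0.png")[205:290,255:375],(720,510),interpolation=cv2.INTER_CUBIC))
E
```

```text
(no output)
```

View pics/topc.png

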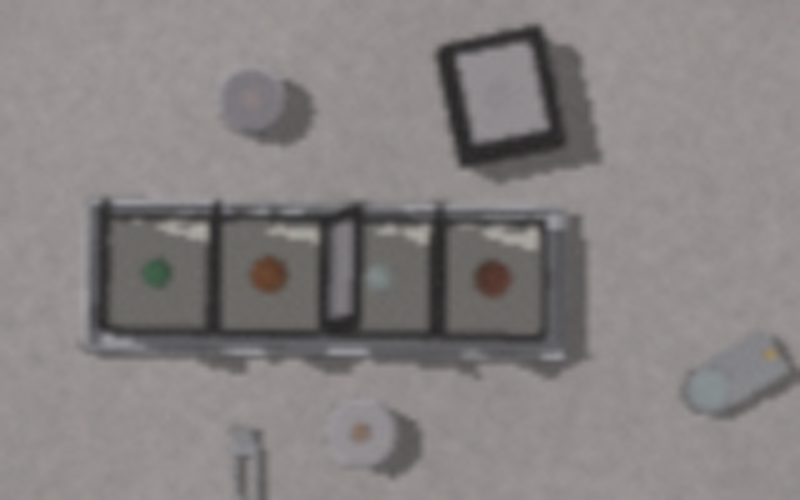

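View pics/sidec.png

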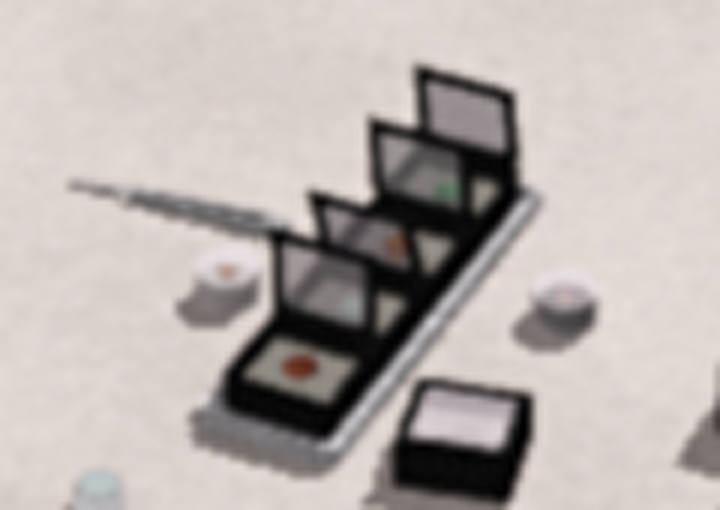

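Crop results: in the top crop (5×), the tray corners are near (92,200), (83,350), (565,358) and (570,210). In the side crop (6×), lids 1, 2 and 4 are near upright and lid 3 leans forward. The loose things keep clear of a straight sweep. Next: the carrier pose by tray contour and rays.

```bash
cat > h.py <<'E'
from station import r,cams
import cv2,numpy as np
def ray(n,uv,z):
    c=cams.get_calibration(n);R=cv2.Rodrigues(np.array(c["rvec"],float))[0];K=np.array(c["camera_matrix"],float)
    C=-R.T@np.array(c["tvec"],float).ravel(); d=R.T@np.linalg.solve(K,[*uv,1.]); return C+d*(z-C[2])/d[2]
def proj(n,P):
    c=cams.get_calibration(n);return cv2.projectPoints(np.array(P,float).reshape(-1,1,3),np.array(c["rvec"],float),np.array(c["tvec"],float),np.array(c["camera_matrix"],float),None)[0].reshape(-1,2)
E
python3 - <<'E'
from h import *
t=lambda u,v:(260+u/5-.4,175+v/5-.4)
s=lambda u,v:(255+u/6-.4,205+v/6-.4)
P=np.array([ray("top",t(*p),.003)[:2] for p in[(92,200),(83,350),(565,358),(570,210)]])
print("tray TL BL BR TR",P.round(4).tolist(),"sides",[np.linalg.norm(P[i]-P[i-1]).round(4) for i in range(4)])
c=P.mean(0); ex=(P[0]-P[1]+P[3]-P[2]); ey=(P[0]-P[3]+P[1]-P[2])
th=np.arctan2(-ey[0],ey[1]); th2=np.arctan2(ex[1],ex[0]); print("c",c,"yaw",np.degrees([th,th2]))
Q=np.array([ray("top",t(*p),.032)[:2] for p in[(545,220),(545,338)]]);print("box4 right rim",Q)
S=np.array([ray("side",s(*p),.001)[:2] for p in[(335,455),(540,195)]]);print("side tray far edge",S)
R=np.array([[np.cos(th),-np.sin(th)],[np.sin(th),np.cos(th)]])
print("box4 right in carrier",(Q-c)@R,"side corners",(S-c)@R)
# lid angle: intersect side ray of free-edge midpoint with carrier vertical plane x=0
for i,(a,b) in enumerate([((418,68),(515,95)),((370,120),(467,152)),((310,193),(412,270)),((275,232),(372,277))]):
    hy=110-56*i
    for nm,p,x in(("near",a,-30),("far",b,30)):
        A=ray("side",s(*p),0);B=ray("side",s(*p),.1)
        a2=(np.r_[(A[:2]-c)@R,0]);b2=np.r_[(B[:2]-c)@R,.1]
        k=(x/1000-a2[0])/(b2[0]-a2[0]);q=(a2+k*(b2-a2))*1000
        print(i+1,nm,q.round(1),"angle",np.arctan2(q[2]-33,hy-q[1]).round(2),"len",np.hypot(q[2]-33,hy-q[1]).round(1))
E
```

```text
tray TL BL BR TR [[0.6053, 0.0996], [0.5286, 0.1039], [0.5236, -0.1411], [0.5993, -0.1445]] sides [np.float64(0.2442), np.float64(0.0769), np.float64(0.245), np.float64(0.0758)]
c [ 0.56420041 -0.0205293 ] yaw [-1.28032864 -2.87268918]
box4 right rim [[ 0.59081583 -0.12916849]
 [ 0.531799   -0.1285569 ]]
side tray far edge [[ 0.59380327 -0.13447068]
 [ 0.59798462  0.10732405]]
box4 right in carrier [[ 0.02903622 -0.10801737]
 [-0.02997954 -0.10872461]] side corners [[ 0.03214139 -0.11325149]
 [ 0.030919    0.12857631]]
1 near [-30.  104.4  82.1] angle 1.46 len 49.5
1 far [30.  99.3 85.7] angle 1.37 len 53.8
2 near [-30.   48.8  83.6] angle 1.47 len 50.9
2 far [30.  42.1 85.9] angle 1.35 len 54.2
3 near [-30.  -18.   80.5] angle 1.25 len 50.1
3 far [ 30.  -21.9  53.5] angle 0.8 len 28.6
4 near [-30.  -55.3  80.9] angle 1.63 len 48.0
4 far [ 30.  -64.8  78.8] angle 1.42 len 46.3
```

```bash
python3 -m handwheel '[[[0,0,-1,0,0,0,0],[0,0,-1,0,0,0,0],[0,0,-1,0,0,0,0],[0,0,-1,0,0,0,0],[0,0,-1,0,0,0,0],[0,0,-1,0,0,0,0],[0,0,-1,0,0,0,0],[0,0,-1,0,0,0,0],[0,0,-1,0,0,0,0],[0,0,-1,0,0,0,0],[0,0,-1,0,0,0,0],[0,0,-1,0,0,0,0]]]'; python3 -c "
from h import *
s=r.sense();print(np.round(s['tcp_pos'],4),np.round(s['ee_rot'],3).tolist(),np.round(s['joints'],1))
print((np.array(s['ee_rot']).T@(np.array([.567,.125,.14])-s['tcp_pos'])).round(4))"
```

```text
time_s: 1.3
tcp_pos: [0.1779, -0.5988, 0.2219]
ee_rot: [[-0.021, -1.0, -0.0], [-1.0, 0.021, 0.001], [-0.001, 0.0, -1.0]]
wrist_force: [-0.3, 0.0, -0.8]
gripper_width: 0.031
gripper_force: 0.0
[ 0.1779 -0.5988  0.2219] [[-0.021, -1.0, -0.0], [-1.0, 0.021, 0.001], [-0.001, 0.0, -1.0]] [-58.6  22.1   0.4  -0.  -68.4  57.4]
[-0.7317 -0.3737  0.0826]
```

```bash
python3 -m handwheel '[[[0,0,0,-0.03,-0.016,0,0],[0,0,0,-0.036,-0.019,0,0],[0,0,0,-0.036,-0.019,0,0],[0,0,0,-0.036,-0.019,0,0],[0,0,0,-0.036,-0.019,0,0],[0,0,0,-0.036,-0.019,0,0],[0,0,0,-0.036,-0.019,0,0],[0,0,0,-0.036,-0.019,0,0],[0,0,0,-0.036,-0.019,0,0],[0,0,0,-0.036,-0.019,0,0]]]' && python3 -m handwheel '[[[0,0,0,-0.036,-0.019,0,0],[0,0,0,-0.036,-0.019,0,0],[0,0,0,-0.036,-0.019,0,0],[0,0,0,-0.036,-0.019,0,0],[0,0,0,-0.036,-0.019,0,0],[0,0,0,-0.036,-0.019,0,0],[0,0,0,-0.036,-0.019,0,0],[0,0,0,-0.036,-0.019,0,0],[0,0,0,-0.036,-0.015,0.02,0],[0,0,0,-0.036,-0.012,0.03,0],[0,0,0,-0.01,0,0.03,0],[0,0,0,0,0,0,0]]]'; python3 -c "
from h import *
s=r.sense();print(np.round(s['joints'],1))
print((np.array(s['ee_rot']).T@(np.array([.567,.120,.065])-s['tcp_pos'])).round(4))"
```

```text
time_s: 2.3
tcp_pos: [0.3742, -0.2483, 0.2224]
ee_rot: [[-0.026, -1.0, -0.0], [-1.0, 0.026, 0.0], [-0.0, 0.0, -1.0]]
wrist_force: [0.3, 0.0, 1.0]
gripper_width: 0.008
gripper_force: 0.0
time_s: 3.5
tcp_pos: [0.5591, 0.1158, 0.1375]
ee_rot: [[-0.024, -1.0, -0.01], [-1.0, 0.024, -0.004], [0.004, 0.01, -1.0]]
wrist_force: [0.6, 0.2, -0.1]
gripper_width: 0.004
gripper_force: 0.0
[ 27.9  21.4 -13.6  -0.1 -55.6 -29.2]
[-0.0047 -0.0085  0.0724]
```

```bash
python3 -m handwheel '[[[0,0,0,-0.005,-0.008,0.02,0],[0,0,0,0,0,0.025,0],[0,0,0,0,0,0.025,0],[0,0,0,0,0,0.0,0],[0,0,0,0,0,0.0,0]]]'; python3 -c "
from h import *
im=cams.capture('side')[:,:,::-1];p=proj('side',r.sense()['tcp_pos'])[0];print(p)
cv2.imwrite('pics/s1.png',cv2.resize(im[185:290,255:375],(720,630*1),interpolation=cv2.INTER_CUBIC)[:600])"
```

```text
time_s: 4.0
tcp_pos: [0.5711, 0.1196, 0.074]
ee_rot: [[-0.026, -1.0, 0.001], [-1.0, 0.026, -0.0], [0.0, -0.001, -1.0]]
wrist_force: [-0.1, 0.1, 0.1]
gripper_width: 0.007
gripper_force: 0.0
[338.80241474 214.70165329]
```

View pics/s1.png

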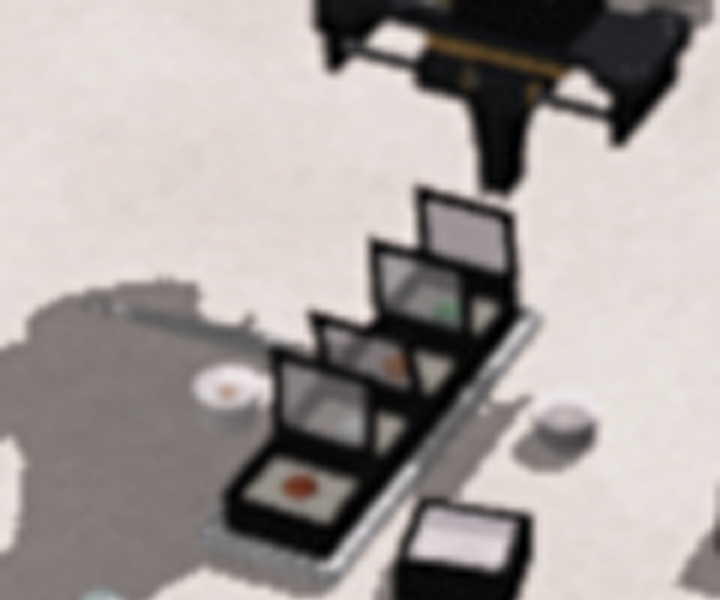

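The image puts the fingertip at crop (500,190), or full (338,217), just outside lid 1. That matches the projected TCP. Folding lid 1 now.

```bash
python3 -m handwheel '[[[0,0,0,0.004,0,0.001,0],[0,0,0,0.009,0,0,0],[0,0,0,0.009,0,0,0],[0,0,0,0.009,0,0,0],[0,0,0,0.009,0,0,0],[0,0,0,0.007,0,0.005,0],[0,0,0,0.005,0,0.007,0],[0,0,0,0.005,0,0.006,0],[0,0,0,0.005,0,0.005,0],[0,0,0,0,0,0,0],[0,0,0,0,0,0,0]]]'
```

```text
time_s: 5.15
tcp_pos: [0.5688, 0.0582, 0.0483]
ee_rot: [[-0.025, -1.0, -0.0], [-1.0, 0.025, -0.0], [0.0, 0.0, -1.0]]
wrist_force: [0.0, -0.1, -0.5]
gripper_width: 0.006
gripper_force: 0.0
```

```bash
python3 -m handwheel '[[[0,0,0,0,0,0.004,0],[0,0,0,0,0,0.003,0],[0,0,0,0,0,0.003,0],[0,0,0,0,0,0.001,0],[0,0,0,0,0,0,0],[0,0,0,0,0,0,0]]]'; python3 -c "
from h import *
im=cams.capture('side')[:,:,::-1]
cv2.imwrite('pics/s2.png',cv2.resize(im[190:290,255:375],(720,600),interpolation=cv2.INTER_CUBIC))"
```

```text
time_s: 5.75
tcp_pos: [0.5689, 0.0583, 0.0376]
ee_rot: [[-0.025, -1.0, 0.0], [-1.0, 0.025, 0.0], [-0.0, -0.0, -1.0]]
wrist_force: [0.4, -0.2, -0.6]
gripper_width: 0.008
gripper_force: 0.0
```

View pics/s2.png

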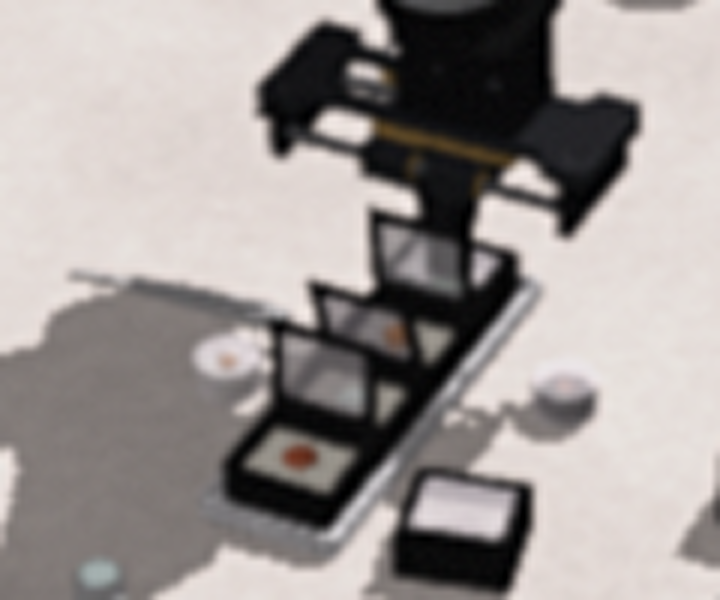

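Lid 1 looks flat, with its white window at crop (490,262). I'll feel for firm contact in small steps.

```bash
python3 -m handwheel '[[[0,0,0,0,0,0.001,0],[0,0,0,0,0,0,0],[0,0,0,0,0,0,0]]]'|grep -E "tcp|force"; python3 -m handwheel '[[[0,0,0,0,0,0.0007,0],[0,0,0,0,0,0,0],[0,0,0,0,0,0,0]]]'|grep -E "tcp|force"
```

```text
tcp_pos: [0.5688, 0.0582, 0.0366]
wrist_force: [0.8, 1.3, 0.1]
gripper_force: 0.0
tcp_pos: [0.5689, 0.0582, 0.0364]
wrist_force: [-0.8, -0.7, 4.4]
gripper_force: 2.4
```

Firm contact at z = 0.0364 (4.4 N), so lid 1 is shut. Rise and take lid 2, one 56 mm pitch on.

```bash
python3 -m handwheel '[[[0,0,0,0,0,-0.01,0],[0,0,0,0,0,-0.012,0],[0,0,0,0,0,-0.01,0],[0,0,0,0.004,0,0,0],[0,0,0,0.008,0,0,0],[0,0,0,0.008,0,0,0],[0,0,0,0.008,0,0,0],[0,0,0,0.007,0,0.002,0],[0,0,0,0.006,0,0.005,0],[0,0,0,0.005,0,0.006,0],[0,0,0,0.005,0,0.006,0],[0,0,0,0.005,0,0.005,0]]]'|grep -E "tcp|force"; python3 -m handwheel '[[[0,0,0,0,0,0.003,0],[0,0,0,0,0,0.002,0],[0,0,0,0,0,0.001,0],[0,0,0,0,0,0,0],[0,0,0,0,0,0,0]]]'|grep -E "tcp|force"
```

```text
tcp_pos: [0.5671, 0.0018, 0.0429]
wrist_force: [-0.1, -0.2, -0.2]
gripper_force: 0.1
tcp_pos: [0.5676, 0.0025, 0.038]
wrist_force: [-0.8, -0.7, -0.2]
gripper_force: 0.0
```

```bash
python3 -m handwheel '[[[0,0,0,0,0,0.001,0],[0,0,0,0,0,0.0005,0],[0,0,0,0,0,0,0],[0,0,0,0,0,0,0]]]'|grep -E "tcp|force"; python3 -m handwheel '[[[0,0,0,0,0,0.0006,0],[0,0,0,0,0,0,0],[0,0,0,0,0,0,0]]]'|grep -E "tcp|force"; python3 -c "
from h import *
im=cams.capture('side')[:,:,::-1]
cv2.imwrite('pics/s3.png',cv2.resize(im[190:290,255:375],(720,600),interpolation=cv2.INTER_CUBIC))"
```

```text
tcp_pos: [0.5675, 0.0024, 0.0365]
wrist_force: [-0.9, 0.9, 0.4]
gripper_force: 0.4
tcp_pos: [0.5676, 0.0023, 0.0363]
wrist_force: [-2.9, 0.8, 5.6]
gripper_force: 2.7
```

View pics/s3.png

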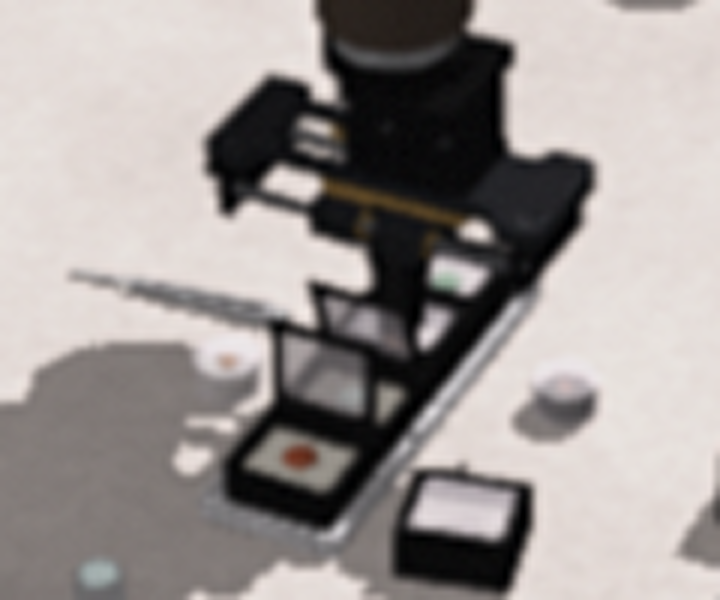

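Lids 1 and 2 look shut (windows at crop (455,275) and (435,325)), and lids 3 and 4 still stand. Lid 3 next, with the same moves.

```bash
python3 -m handwheel '[[[0,0,0,0,0,-0.01,0],[0,0,0,0,0,-0.012,0],[0,0,0,0,0,-0.01,0],[0,0,0,0.004,0,0,0],[0,0,0,0.008,0,0,0],[0,0,0,0.008,0,0,0],[0,0,0,0.008,0,0,0],[0,0,0,0.007,0,0.002,0],[0,0,0,0.006,0,0.005,0],[0,0,0,0.005,0,0.006,0],[0,0,0,0.005,0,0.006,0],[0,0,0,0.005,0,0.005,0]]]'|grep -E "tcp|force"; python3 -m handwheel '[[[0,0,0,0,0,0.003,0],[0,0,0,0,0,0.002,0],[0,0,0,0,0,0.001,0],[0,0,0,0,0,0.001,0],[0,0,0,0,0,0.0005,0],[0,0,0,0,0,0,0]]]'|grep -E "tcp|force"; python3 -m handwheel '[[[0,0,0,0,0,0.0006,0],[0,0,0,0,0,0,0],[0,0,0,0,0,0,0]]]'|grep -E "tcp|force"
```

```text
tcp_pos: [0.5656, -0.0542, 0.0428]
wrist_force: [-0.2, -0.7, -0.5]
gripper_force: 0.1
tcp_pos: [0.5661, -0.0535, 0.0365]
wrist_force: [0.4, 0.4, 0.8]
gripper_force: 0.3
tcp_pos: [0.5662, -0.0536, 0.0363]
wrist_force: [-0.7, 1.6, 5.3]
gripper_force: 2.8
```

```bash
python3 -m handwheel '[[[0,0,0,0,0,-0.01,0],[0,0,0,0,0,-0.012,0],[0,0,0,0,0,-0.01,0],[0,0,0,0.004,0,0,0],[0,0,0,0.008,0,0,0],[0,0,0,0.008,0,0,0],[0,0,0,0.008,0,0,0],[0,0,0,0.007,0,0.002,0],[0,0,0,0.006,0,0.005,0],[0,0,0,0.005,0,0.006,0],[0,0,0,0.005,0,0.006,0],[0,0,0,0.005,0,0.005,0]]]'|grep -E "tcp|force"; python3 -m handwheel '[[[0,0,0,0,0,0.003,0],[0,0,0,0,0,0.002,0],[0,0,0,0,0,0.001,0],[0,0,0,0,0,0.001,0],[0,0,0,0,0,0.0005,0],[0,0,0,0,0,0,0]]]'|grep -E "tcp|force"; python3 -m handwheel '[[[0,0,0,0,0,0.0006,0],[0,0,0,0,0,0,0],[0,0,0,0,0,0,0]]]'|grep -E "tcp|force"
```

```text
tcp_pos: [0.5642, -0.1101, 0.0427]
wrist_force: [-0.0, 1.0, -0.2]
gripper_force: 0.1
tcp_pos: [0.5647, -0.1095, 0.0365]
wrist_force: [0.2, -0.2, 1.1]
gripper_force: 0.6
tcp_pos: [0.5648, -0.1095, 0.0363]
wrist_force: [-1.4, 1.6, 5.9]
gripper_force: 2.7
```

Lift clear and verify.

```bash
python3 -m handwheel '[[[0,0,0,0,0,-0.01,0],[0,0,0,0,0,-0.03,0],[0,0,0,0,0,-0.04,0],[0,0,0,0,0,-0.04,0],[0,0,0,0,0.02,-0.04,0],[0,0,0,0,0.045,-0.01,0],[0,0,0,0,0.045,0,0],[0,0,0,0,0.045,0,0],[0,0,0,0,0.02,0,0],[0,0,0,0,0,0,0],[0,0,0,0,0,0,0]]]'|grep -E "time|tcp|force"; python3 -c "
from h import *
a=cams.capture('side')[:,:,::-1];b=cams.capture('top')[:,:,::-1]
cv2.imwrite('pics/end.png',np.vstack([cv2.resize(a[205:280,255:375],(480,300),interpolation=cv2.INTER_CUBIC),cv2.resize(b[175:250+25,260:420],(480,300),interpolation=cv2.INTER_CUBIC)]))"
```

```text
time_s: 14.15
tcp_pos: [0.3903, -0.1054, 0.2064]
wrist_force: [-0.5, 0.7, 0.2]
gripper_force: 0.0
```

View pics/end.png

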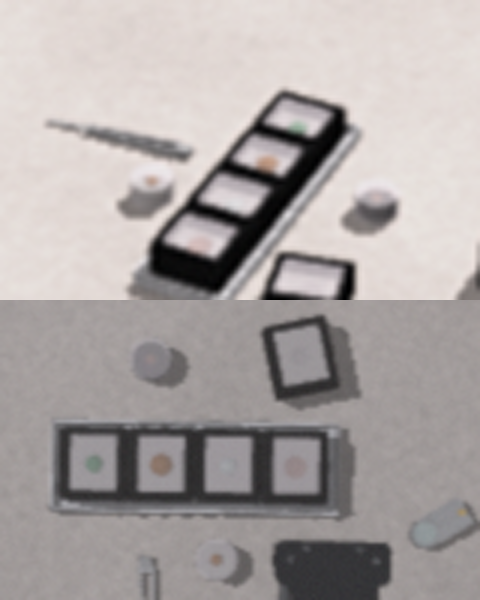

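All four lids lie flat (side-view windows at (300,115), (265,155), (235,195) and (200,235)). The carrier and the bystanders in view are where they were, and the arm is clear.

```bash
python3 -c "
from station import r
print(r.finish_job())"
```

```text
the job is handed in; nothing more can be done
None
```

I folded all four lids shut in turn from left to right with closed fingertips and handed the job in at about 14 s; wrist force read at most about 6 N at the checks, and the last pictures showed every lid flat, and the carrier and the nearby bystanders in place.

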